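# Dial open the gauge strongbox

### The job

Unlock the grey strongbox with the dial on its lid: turn the dial left (counter-clockwise) to 40, then right (clockwise) to 18, then left again until it comes up against its stop, which draws the bolt - stop there, do not force it. Then lift the lid by at least 50 degrees so that it stays open by itself and let go. Never wrench at the lid while it is bolted, and leave the other things on the bench where they are.

Things in the scene. Friction and masses are not known exactly. Their poses are not given: they have to be found in the camera images.
- dial (a joint): Combination dial on the strongbox's lid, turning about the lid's normal. Value in rad, + = left = counter-clockwise from above; number = value * 100 / (2 pi): 40 is 2.513 rad, 18 is 1.131 rad. Starts between 13 and 28. Turning takes about 0.1 N m; it stays where it is left, so it may be let go and gripped again. Meet 40 and 18 within 2 numbers, not turning past them by more.
- dial_top (a point): Centre of the flat top of the dial's knob, on its axis, 38.5 mm above the lid's top face. Round knurled aluminium knob, 42 mm in diameter, standing 28 mm above a black flange 76 mm in diameter, 6 mm thick. z = dial axis, up; turns with the dial: x points to the zero mark, a broad white wedge on the flange (a black line on the knob's top points to it too).
- dial_index (a point): Black index mark on the fixed aluminium ring (100 mm in diameter) round the dial, 45 mm from the dial's axis on the side away from the robot; the number is read here. White ticks every 2 numbers, longer ones every 10, growing clockwise round the flange. After a wrong turn begin again: right to 0, then left to 40, right to 18, left to the stop.
- dial_seat (a point): Dial axis at the lid's top face, over the lock. The last left turn catches the bolt at 24 to 33 (takes 0.15 N m more) and draws it over 7 to 8 numbers to a hard stop, felt between 31 and 40: it differs each time. A number short of it is not unlocked. Over 0.5 N m more than free turning breaks it. Let go, it springs back by 1; the bolt stays drawn. Past 43 begin again.
- lid (a joint): Hinge of the strongbox's lid, rad: 0 shut, grows as it opens upwards and away from the robot, end at 1.7. A stiff hinge: it stays wherever it is left. Lifting at the handle takes about 10 to 16 N once the bolt is drawn. While bolted it lifts by only 0.5 degree; more than 25 N on the bolt then is wrenching.
- lid_handle (a point): Middle of the fixed bow handle on the lid: a level round steel bar, 10 mm thick, 110 mm between its two posts, its axis 40 mm above the lid's top face, near the front edge. It can turn between the fingers as the lid swings. Axes as the lid: when shut x points away from the robot to the hinge, y along the bar, z up.
- lid_hinge (a point): Point on the lid's hinge axis, in the middle of the box's far upper edge; the handle bar lies 207 mm in front of the axis and 50 mm above it when shut. Hinge axis = y.
- chest: Grey steel strongbox, 240 mm deep (x, front side to -x towards the robot), 340 mm wide (y) and 126 mm high, with a 10 mm lid on it (top face at 136 mm), bolted to the bench. Origin: centre of its underside on the bench. Dial axis at x -30, y -75 mm; handle at x -87, y +85 mm.
- wrench: Flat steel wrench, 190 mm, lying beside the box; bystander. Origin at its middle.
- screwdriver: Screwdriver with orange handle, 210 mm, lying in front of the box; bystander. Origin at its middle.
- spray_can: Steel spray can, 66 mm in diameter, 190 mm high, upright; bystander. Origin under its centre.
- screw_jar: Pale jar with a white cap, 64 mm in diameter, 75 mm high; bystander. Origin under its centre.
- socket: Steel wrench socket, 26 mm in diameter, 38 mm high, upright close to the box; bystander. Origin under its centre.
- tub: White plastic tub, 100 mm in diameter, 75 mm high; bystander. Origin under its centre.
- hammer: Hammer with wooden handle, 270 mm, lying behind the box; bystander. Origin at its middle.

How it is judged:
By the outcome, as a careful person would: the job done as asked, in the order asked, and still so for the second after the job is handed in, with the robot touching nothing.
It also fails if it takes over 72 s, if anything falls off the work surface, if the arm or the gripper's body presses on something with over 40 N, if the wrist force passes 120 N, or if a joint passes its speed limit or range.

### The arm

A 7-joint arm with a two-finger parallel gripper is mounted at the origin on the work surface. World frame = base frame: x ahead of the robot, y to its left, z up, the work surface at z = 0. Lengths are in m, angles in rad, forces in N, time in s.
With the tool pointing down it reaches from about 0.4 to 0.85 m from the base axis. Payload 6.9 kg.
Tool frame: the origin (TCP) lies midway between the tips of the shut fingers; the grasp point (between the pads) lies 19 mm behind it; z points along the fingers, y is the line along which they close (so a half turn about z gives the same grasp; the last joint's range is limited). The gripper opens to 85 mm and grips with 20 to 120 N. Pads are 22 mm wide; open, the fingers measure 114 mm over their backs; the gripper's body (76 mm by 85 mm) begins 54 mm behind the grasp point. The pads swing forward as they close: fully open they stand 13 mm farther back than shut.
Start: joints at [-1.175, 0.507, -0.238, 1.5, 0.126, 1.149, -0.155], TCP at [0.179, 0.599, 0.231] pointing down, gripper open.
Joint ranges: [-3.08, 3.08], [-0.24, 2.05], [-1.43, 1.35], [0, 2.5], [-1.52, 4.66], [0.17, 1.96], [-2.89, 2.89]. Speed limits (rad/s): [2.39, 2.39, 3.14, 3.14, 3.14, 3.14, 3.14].

### API

Orientations are given as [roll, pitch, yaw] about the fixed x, y, z axes, in that order (R = Rz(yaw) Ry(pitch) Rx(roll)).
In Python, from workcell import monitor, optics, job gives the robot as it stands.
- The arm moves only by the tool drive_tool, never from a script. Its argument "steps" is a list of rows, each a list of 3 entries, a list of its own where there are three numbers: the shift along the tool's x, y, z in m, then the turn, a rotation vector about the tool's x, y, z in degrees, then the opening, from -1 (shut) to 1 (fully open). In form: [[[dx, dy, dz], [ax, ay, az], jaw], ...]. A call has 1 to 20 rows; each row shifts and turns the commanded pose from where the row before left it, along the tool's axes as they then stand; what a row does not reach is not made up. A row lasts 1/8 s, in which the tool goes at most 62.5 mm and 10.7 degrees, less where a joint would pass 70% of its speed; a pose out of reach is approached as far as the arm can. A call with a gripper value outside its range is refused whole. The fingers move at their own pace and stop on an object; "squeeze" is the grip in N (left out, the last holds). Time passes only in rows, so rows that do not move let the fingers close. It gives the time, the measured TCP pose, the force, the opening and the grip force at its end, in the units of the state.
- monitor.observe(): the state, without advancing time (a new reading comes with each control period).
- optics.read_camera(name): name is "side" or "top" or "wrist"; returns the picture (384x512x3 uint8, red, green, blue); there is no depth.
- optics.camera_model(name): a dict with "camera_matrix" (3x3 intrinsics, pixels), "rvec" (rotation vector, rad) and "tvec" (3), from world to camera coordinates, as OpenCV has them. Camera axes: x right, y down, z forward; pixel columns grow to the right and rows downward; lengths in m; the calibration is good to about 2 mm. A picture is of the moment at which its call begins: read the wrist's pose just before it. camera_model takes no time and is no camera call; for the wrist camera it gives the pose at the moment of the call.
- job.job_done(): hands the job in; it is judged then, once.
The state is a dict: "clock": time; "joint_positions": joint angles; "qvel": joint speeds; "joint_torque": joint torques, N m; "position": TCP position; "ee_rot": TCP orientation; "force": force on the tool from outside, world axes, zero at the start; "ft_torque": the same for the moment, N m; "grip_width": finger opening in m; "grasp_force": force on a finger pad.
Only numpy, scipy, OpenCV 4.12 (cv2) and the standard library are available. Lean on these libraries where they do the work, as an engineer would, in place of code of your own. Each camera call takes 0.05 s, during which the arm holds its last target. There are 200 camera calls.

## Working session

There is one attempt and no reset: what is moved stays moved. The work goes in short steps, Python scripts to look and compute and a tool call to move; the robot and the scene stay as the last step left them, time stands still between calls to the robot, and variables do not carry over. Pictures are saved under pics/ and viewed, at most 10 in all, crops included, and the job is handed in when it is done.

Besides the shell and the picture viewer there is one more tool, called as name(argument=value, ...), one argument or row to a line, values as JSON. drive_tool: Moves the arm, as the interface text tells. Its arguments: {"type":"object","properties":{"steps":{"type":"array"},"squeeze":{"type":"number"}},"required":["steps"]}

```bash
mkdir -p pics; cat > h.py <<'E'
import numpy as np, cv2
from workcell import monitor, optics, job
def cam(n):
    m=optics.camera_model(n); K=np.array(m["camera_matrix"],float); R=cv2.Rodrigues(np.array(m["rvec"],float))[0]; t=np.array(m["tvec"],float).ravel()
    return K,R,t
def ray(c,px,z):
    K,R,t=c; d=R.T@np.linalg.inv(K)@np.array([px[0],px[1],1.]); o=-R.T@t
    return o+d*(z-o[2])/d[2]
def proj(c,p):
    K,R,t=c; q=K@(R@np.asarray(p,float)+t); return q[:2]/q[2]
def snap(n,f):
    c=cam(n); im=optics.read_camera(n); cv2.imwrite('pics/'+f,cv2.cvtColor(im,cv2.COLOR_RGB2BGR)); return c,im
E
python3 - <<'E'
from h import *
ims=[]
for n in("top","side"):
    c,im=snap(n,n+"0.png"); ims.append(im); print(n,c[0].round(1).tolist(),(-c[1].T@c[2]).round(3))
cv2.imwrite('pics/a.png',cv2.resize(ims[0],(800,600),interpolation=cv2.INTER_CUBIC)[:,:,::-1])
print(monitor.observe())
E
```

```text
top [[474.6, 0.0, 258.1], [0.0, 474.6, 194.3], [0.0, 0.0, 1.0]] [0.458 0.056 1.247]
side [[379.2, 0.0, 248.0], [0.0, 379.2, 184.2], [0.0, 0.0, 1.0]] [ 0.466 -0.799  0.658]
{'clock': 0.1, 'joint_positions': array([-1.17448534,  0.5082256 , -0.23752905,  1.50101238,  0.12572254,
        1.14890229, -0.15478233]), 'qvel': array([-6.53624730e-04, -5.83033059e-04,  4.53056989e-05, -1.38086594e-03,
        3.19652076e-04, -4.22504990e-04,  1.39969847e-03]), 'joint_torque': array([-5.59025968e-03, -6.21834612e+01, -2.19491847e+00, -2.50209349e+01,
        1.25188535e-02,  7.64119613e-03,  3.44706663e-06]), 'position': array([0.17915822, 0.59831306, 0.23054109]), 'ee_rot': array([-3.14003621e+00,  5.18029429e-05,  2.85081585e+00]), 'force': array([-0.09024268, -0.37810327,  0.58406432]), 'ft_torque': array([ 0.02661966, -0.04463771, -0.02248089]), 'grasp_force': 0.0, 'grip_width': 0.0851298674286923}
```

View pics/a.png

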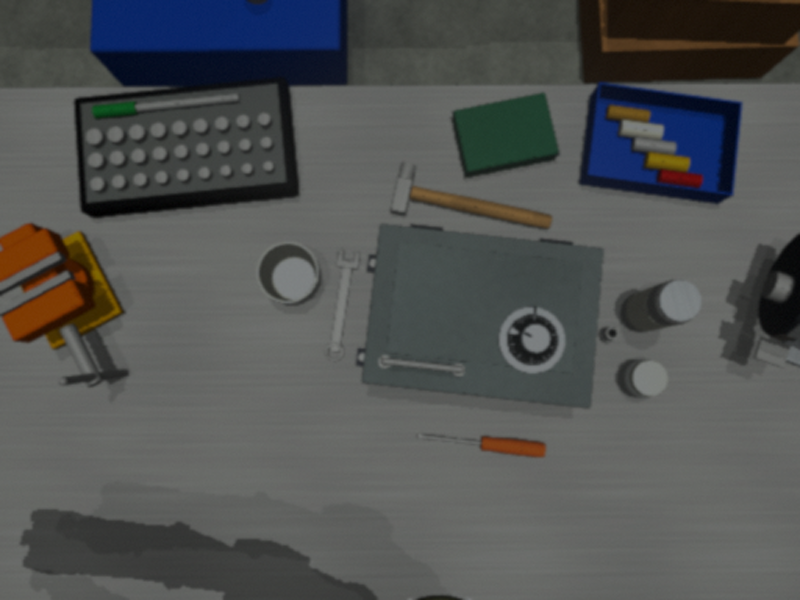

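View pics/side0.png

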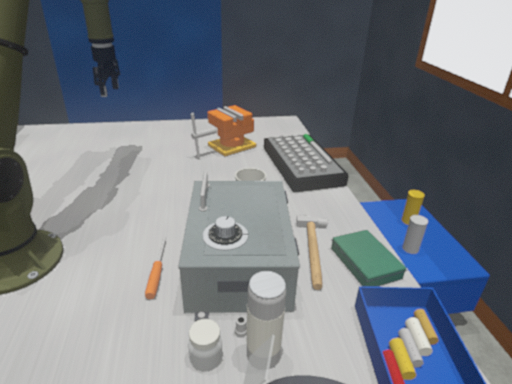

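The top view (800x600) shows the box with the dial ring at about (532,338), the handle bar from (383,362) to (461,370), and lid corners at (380,226), (603,248), (590,406) and (363,383). The side view shows the spray can and jar on the -y side of the box.

```bash
python3 - <<'E'
from h import *
c=cam("top"); im=cv2.imread('pics/top0.png'); s=1/1.5625
g=cv2.cvtColor(im,cv2.COLOR_BGR2GRAY)
cs=[ray(c,(np.array(p)+.5)*s-.5,.136) for p in((380,226),(603,248),(590,406),(363,383))]
for q in cs: print(q.round(4))
ctr=np.mean(cs,0); e=(cs[0]-cs[3]+cs[1]-cs[2])/2; print("ctr",ctr.round(4),"yaw",np.degrees(np.arctan2(e[1],e[0])), 'depth',np.linalg.norm(e))
# ring
m=np.uint8(g>140)*0; roi=np.zeros_like(g); roi[190:245,310:370]=1
m=((g>140)&(roi>0)).astype(np.uint8)
cn,_=cv2.findContours(m,cv2.RETR_EXTERNAL,cv2.CHAIN_APPROX_NONE); k=max(cn,key=cv2.contourArea)
el=cv2.fitEllipse(k); d=ray(c,el[0],.139); print("ring",el,d.round(4))
for p in((383,362),(461,370)): print("h",ray(c,(np.array(p)+.5)*s-.5,.176).round(4))
# side ring
c2=cam("side"); g2=cv2.cvtColor(cv2.imread('pics/side0.png'),cv2.COLOR_BGR2GRAY)
print("side proj of dial top", proj(c2,d+[0,0,.0355]), "seat",proj(c2,d))
# dial sees: crop at 10x of top
q=cv2.resize(im[185:250,310:375],(585,585),interpolation=cv2.INTER_CUBIC); cv2.imwrite('pics/b.png',q)
q=cv2.resize(cv2.imread('pics/side0.png')[170:260,180:280],(700,600),interpolation=cv2.INTER_CUBIC); cv2.imwrite('pics/b2.png',q)
print("dialtop top px",proj(c,d+[0,0,.0355]))
E
```

```text
[0.6977 0.0877 0.136 ]
[ 0.6616 -0.2512  0.136 ]
[ 0.4237 -0.2235  0.136 ]
[0.4599 0.1137 0.136 ]
ctr [ 0.5607 -0.0683  0.136 ] yaw -6.453255500921947 depth 0.23935858682428085Traceback (most recent call last):
  File "<stdin>", line 10, in <module>
ValueError: max() iterable argument is empty
```

```bash
python3 - <<'E'
from h import *
c=cam("top"); im=cv2.imread('pics/top0.png'); s=1/1.5625
g=cv2.cvtColor(im,cv2.COLOR_BGR2GRAY)
roi=g[190:245,310:370]; th,_=cv2.threshold(roi,0,255,cv2.THRESH_OTSU); print(th,roi.max())
m=np.zeros_like(g); m[190:245,310:370]=roi>th+10
cn,_=cv2.findContours(m,cv2.RETR_EXTERNAL,cv2.CHAIN_APPROX_NONE); k=max(cn,key=cv2.contourArea)
el=cv2.fitEllipse(k); d=ray(c,el[0],.139); print("ring",el,d.round(4))
for p in((383,362),(461,370)): print("h",ray(c,(np.array(p)+.5)*s-.5,.176).round(4))
q=cv2.resize(im[185:250,310:375],(585,585),interpolation=cv2.INTER_CUBIC); q=cv2.convertScaleAbs(q,alpha=1.4);cv2.imwrite('pics/b.png',q)
print("dialtop top px",proj(c,d+[0,0,.0355]),"flange ctr",proj(c,d+[0,0,.007]))
E
```

```text
92.0 128
ring ((340.35089111328125, 217.17698669433594), (38.48038101196289, 39.29148483276367), 129.0933837890625) [ 0.5228 -0.1394  0.139 ]
h [0.4897 0.0828 0.176 ]
h [ 0.4775 -0.0294  0.176 ]
dialtop top px [343.0870971  216.24213963] flange ctr [340.8765561  216.99738897]
```

View pics/b.png

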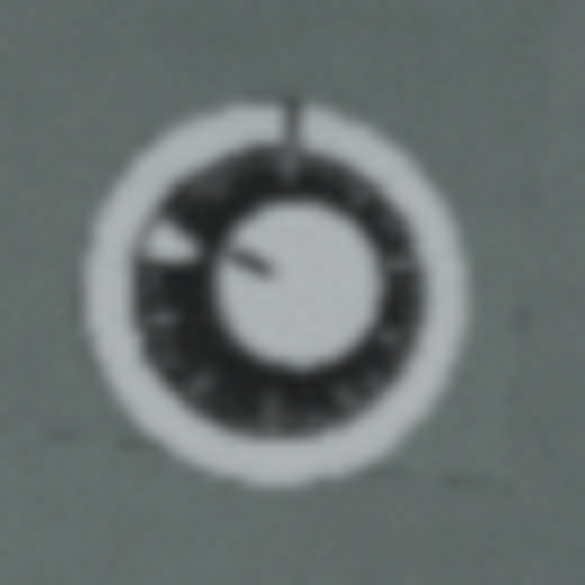

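The dial is at (0.5228, -0.1394) by two agreeing measures and reads about 19. Box yaw is -6.45°. I'll move over the dial now.

drive_tool(
  steps=[
    [[-0.01, -0.01, -0.02], [0, 0, 0], 1],
    [[-0.02, -0.02, -0.02], [0, 0, 0], 1],
    [[-0.029, -0.033, -0.02], [0, 0, 0], 1],
    [[-0.029, -0.033, -0.01], [0, 0, 0], 1],
    [[-0.029, -0.033, 0], [0, 0, 0], 1],
    [[-0.029, -0.033, 0], [0, 0, 0], 1],
    [[-0.029, -0.033, 0], [0, 0, 0], 1],
    [[-0.029, -0.033, 0], [0, 0, 0], 1],
    [[-0.029, -0.033, 0], [0, 0, 0], 1],
    [[-0.029, -0.033, 0], [0, 0, 0], 1],
    [[-0.029, -0.033, 0], [0, 0, 0], 1],
    [[-0.029, -0.033, 0], [0, 0, 0], 1],
    [[-0.029, -0.033, 0], [0, 0, 0], 1],
    [[-0.029, -0.033, 0], [0, 0, 0], 1],
    [[-0.029, -0.033, 0], [0, 0, 0], 1],
    [[-0.029, -0.033, 0], [0, 0, 0], 1],
    [[-0.029, -0.033, 0], [0, 0, 0], 1],
    [[-0.029, -0.033, 0], [0, 0, 0], 1],
    [[-0.029, -0.033, 0], [0, 0, 0], 1],
    [[-0.018, -0.017, 0], [0, 0, 0], 1],
  ],
)

```text
clock: 2.6
position: [0.5229, -0.142, 0.3026]
ee_rot: [-3.141, 0.001, 2.848]
force: [-0.4, 0.7, -0.4]
grip_width: 0.0854
grasp_force: 0.0
```

drive_tool(
  steps=[
    [[0, 0, 0], [0, 0, 5], 1],
    [[0, 0, 0], [0, 0, 9], 1],
    [[0, 0, 0], [0, 0, 9], 1],
    [[0, 0, 0], [0, 0, 9], 1],
    [[0, 0, 0], [0, 0, 9], 1],
    [[0, 0, 0], [0, 0, 9], 1],
    [[0, 0, 0], [0, 0, 9], 1],
    [[0, 0, 0], [0, 0, 9], 1],
    [[0, 0, 0], [0, 0, 9], 1],
    [[0, 0, 0], [0, 0, 6], 1],
    [[0, 0, 0], [0, 0, 0], 1],
    [[0, 0, 0], [0, 0, 0], 1],
  ],
)

```text
clock: 4.1
position: [0.5229, -0.1391, 0.3019]
ee_rot: [3.141, -0.0, 1.404]
force: [0.6, 0.1, -0.2]
grip_width: 0.0852
grasp_force: 0.0
```

```bash
python3 - <<'E'
from h import *
o=monitor.observe(); print(o["clock"],o["position"],np.degrees(o["ee_rot"]),o["joint_positions"].round(2),o["force"])
c,im=snap("wrist","w1.png"); print((-c[1].T@c[2]).round(3)); print(proj(c,[.5228,-.1394,.1465]),proj(c,[.4838,.0265,.176]))
E
```

```text
4.1 [ 0.52292136 -0.13906342  0.30194279] [ 1.79960681e+02 -2.82524092e-02  8.04579497e+01] [-0.15  0.36  0.54  1.61 -0.19  1.23  0.25] [ 0.56718621  0.14627481 -0.18538671]
[ 0.534 -0.066  0.445]
[254.14758763 173.90388154] [174.79169557  -2.37250329]
```

View pics/w1.png

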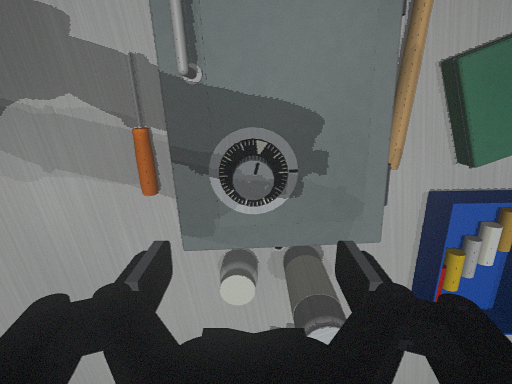

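The wrist view shows the dial at (254,174), the white zero wedge at about (262,147) and the index at about (292,171). Next I'll measure the number and the dial centre.

```bash
cat >> h.py <<'E'
D=np.array([.5228,-.1394])
def polar(c,im,z,r,dc,n=3600):
    a=np.radians(np.arange(n)*360/n); P=np.c_[dc[0]+r*np.cos(a),dc[1]+r*np.sin(a),np.full(n,z)]
    px=np.array([proj(c,p) for p in P],np.float32)
    g=cv2.cvtColor(im,cv2.COLOR_RGB2GRAY).astype(np.float32)
    return cv2.remap(g,px[:,0].copy(),px[:,1].copy(),cv2.INTER_LINEAR).ravel()
def num(c,im,dc=D,yaw=-6.45):
    w=np.mean([polar(c,im,.1465,r,dc) for r in np.arange(.025,.034,.001)],0)   # wedge: broadest bright
    w=cv2.blur(np.r_[w,w,w][:,None],(1,70)).ravel()[3600:7200]
    az=np.argmax(w)/10
    i=np.mean([polar(c,im,.1405,r,dc) for r in np.arange(.043,.048,.001)],0)
    i=cv2.blur(np.r_[i,i,i][:,None],(1,25)).ravel()[3600:7200]
    k=np.r_[(3600-350):3600,0:250]; ai=(k[np.argmin(i[k])]/10+180)%360-180
    return az,ai,((az-yaw+180)%360-180)/3.6,((az-ai+180)%360-180)/3.6
E
python3 - <<'E'
from h import *
im=cv2.imread('pics/w1.png')[:,:,::-1].copy(); c=cam("wrist")
g=cv2.cvtColor(im,cv2.COLOR_RGB2GRAY)
# ring center: intensity edges along radial rays; use knob/flange dark disc: outer flange edge
pts=[]
for a in np.radians(np.arange(0,360,4)):
    r=np.arange(.030,.046,.00025); P=[proj(c,[D[0]+q*np.cos(a),D[1]+q*np.sin(a),.1455]) for q in r]
    P=np.float32(P); v=cv2.remap(g.astype(np.float32),P[:,0].copy(),P[:,1].copy(),1).ravel(); v=cv2.GaussianBlur(v[:,None],(1,9),2).ravel()
    j=np.argmax(np.diff(v)); pts.append(ray(c,P[j],.1455)[:2])
pts=np.array(pts); A=np.c_[2*pts,np.ones(len(pts))]; w=np.ones(len(pts))
for _ in range(8):
    s=np.linalg.lstsq(A*w[:,None],(pts**2).sum(1)*w,rcond=None)[0]; R=np.sqrt(s[2]+s[0]**2+s[1]**2); e=abs(np.hypot(*(pts-s[:2]).T)-R); w=1/(1+(e/.0007)**2)
print("flange",s[:2].round(4),R.round(4),np.median(e).round(5))
print(num(c,im),num(c,im,s[:2]))
t=cv2.imread('pics/top0.png')[:,:,::-1].copy(); print(num(cam("top"),t))
E
```

```text
flange [ 0.5216 -0.1388] 0.0379 0.00019
(np.float64(68.9), np.float64(-6.399999999999977), np.float64(20.93055555555556), np.float64(20.91666666666666)) (np.float64(65.9), np.float64(-6.899999999999977), np.float64(20.09722222222223), np.float64(20.222222222222218))
(np.float64(66.5), np.float64(-5.899999999999977), np.float64(20.263888888888886), np.float64(20.111111111111104))
```

drive_tool(
  steps=[
    [[0, -0.0008, 0.02], [0, 0, 0], 1],
    [[0, 0, 0.03], [0, 0, 0], 1],
    [[0, 0, 0.03], [0, 0, 0], 1],
    [[0, 0, 0.03], [0, 0, 0], 1],
    [[0, 0, 0.02], [0, 0, 0], 1],
    [[0, 0, 0.015], [0, 0, 0], 1],
    [[0, 0, 0.008], [0, 0, 0], 1],
    [[0, 0, 0], [0, 0, 0], 1],
    [[0, 0, 0], [0, 0, 0], 1],
  ],
)

```text
clock: 5.28
position: [0.5228, -0.1389, 0.1489]
ee_rot: [3.14, 0.0, 1.402]
force: [-0.3, -0.3, 0.2]
grip_width: 0.0856
grasp_force: 0.0
```

drive_tool(
  squeeze=40,
  steps=[
    [[0, 0, 0], [0, 0, 0], -1],
    [[0, 0, 0], [0, 0, 0], -1],
    [[0, 0, 0], [0, 0, 0], -1],
    [[0, 0, 0], [0, 0, 0], -1],
    [[0, 0, 0], [0, 0, 0], -1],
    [[0, 0, 0], [0, 0, 0], -1],
    [[0, 0, 0], [0, 0, 0], -1],
    [[0, 0, 0], [0, 0, 0], -1],
  ],
)

```text
clock: 6.28
position: [0.5228, -0.1388, 0.1488]
ee_rot: [3.141, -0.0, 1.402]
force: [-0.8, 1.0, 6.0]
grip_width: 0.0405
grasp_force: 40.0
```

```bash
python3 - <<'E'
from h import *
o=monitor.observe(); print({k:np.round(v,4) for k,v in o.items()})
for n in("top","side","wrist"):
    c,im=snap(n,n+"2.png"); print(n,num(c,im,[.522,-.139]))
E
```

```text
{'clock': np.float64(6.275), 'joint_positions': array([-0.1023,  0.4987,  0.4779,  1.8469, -0.2936,  0.8648,  0.3495]), 'qvel': array([-0.0003, -0.003 , -0.    , -0.0002, -0.0008,  0.    , -0.001 ]), 'joint_torque': array([ 2.78700e-01, -5.01359e+01,  6.48900e+00, -1.88158e+01,
        9.55000e-02, -2.10700e-01, -1.72000e-02]), 'position': array([ 0.5228, -0.1388,  0.1488]), 'ee_rot': array([ 3.1405e+00, -1.0000e-04,  1.4022e+00]), 'force': array([-0.8111,  0.9898,  6.0496]), 'ft_torque': array([0.1214, 0.0655, 0.0351]), 'grasp_force': np.float64(39.9929), 'grip_width': np.float64(0.0405)}
top (np.float64(64.9), np.float64(-24.399999999999977), np.float64(19.81944444444445), np.float64(24.805555555555543))
side (np.float64(57.4), np.float64(-5.2999999999999545), np.float64(17.73611111111111), np.float64(17.416666666666654))
wrist (np.float64(67.2), np.float64(-7.0), np.float64(20.458333333333336), np.float64(20.611111111111107))
```

drive_tool(
  steps=[
    [[0, 0, -0.0005], [0, 0, -3], -1],
    [[0, 0, 0], [0, 0, -5], -1],
    [[0, 0, 0], [0, 0, -5], -1],
    [[0, 0, 0], [0, 0, -5], -1],
    [[0, 0, 0], [0, 0, -5], -1],
    [[0, 0, 0], [0, 0, -5], -1],
    [[0, 0, 0], [0, 0, -5], -1],
    [[0, 0, 0], [0, 0, -5], -1],
    [[0, 0, 0], [0, 0, -5], -1],
    [[0, 0, 0], [0, 0, -5], -1],
    [[0, 0, 0], [0, 0, -5], -1],
    [[0, 0, 0], [0, 0, -4], -1],
    [[0, 0, 0], [0, 0, -3], -1],
    [[0, 0, 0], [0, 0, 0], -1],
    [[0, 0, 0], [0, 0, 0], -1],
    [[0, 0, 0], [0, 0, 0], -1],
  ],
)

```text
clock: 8.43
position: [0.5245, -0.1381, 0.1489]
ee_rot: [3.139, 0.003, 2.45]
force: [6.5, 1.4, -2.7]
grip_width: 0.0408
grasp_force: 40.7
```

```bash
cat > s.py <<'E'
from h import *
import sys
o=monitor.observe(); print({k:np.round(o[k],4) for k in("clock","position","force","ft_torque","joint_positions","grip_width")},"yaw",np.degrees(o["ee_rot"][2]).round(2))
for n in("side","wrist"):
    c,im=snap(n,n+sys.argv[1]+".png"); print(n,np.round([num(c,im,q) for q in([.522,-.139],[.5216,-.1388])],2).tolist())
x=proj(c,[.522,-.139,.1465]).astype(int); q=im[max(0,x[1]-70):x[1]+70,max(0,x[0]-90):x[0]+90]; cv2.imwrite('pics/crop%s.png'%sys.argv[1],cv2.resize(q,None,fx=4,fy=4,interpolation=2)[:,:,::-1])
E
python3 s.py 3
```

```text
{'clock': np.float64(8.425), 'position': array([ 0.5245, -0.1381,  0.1489]), 'force': array([ 6.5226,  1.4273, -2.6701]), 'ft_torque': array([ 0.3524, -1.3177,  0.0276]), 'joint_positions': array([ 0.0935,  0.4644,  0.1763,  1.8427, -0.1071,  0.84  ,  1.2023]), 'grip_width': np.float64(0.0408)} yaw 140.4
side [[57.0, -4.9, 17.62, 17.19], [56.1, -5.1, 17.38, 17.0]]
wrist [[126.6, -1.1, 36.96, 35.47], [126.4, -0.7, 36.9, 35.31]]
```

drive_tool(
  steps=[
    [[0, 0, 0], [0, 0, -4], -1],
    [[0, 0, 0], [0, 0, -4], -1],
    [[0, 0, 0], [0, 0, -2.5], -1],
    [[0, 0, 0], [0, 0, 0], -1],
    [[0, 0, 0], [0, 0, 0], -1],
    [[0, 0, 0], [0, 0, 0], -1],
  ],
)

```text
clock: 9.28
position: [0.5247, -0.1378, 0.1489]
ee_rot: [3.139, 0.003, 2.634]
force: [6.8, 2.0, -2.8]
grip_width: 0.041
grasp_force: 40.8
```

```bash
python3 s.py 4
```

```text
{'clock': np.float64(9.275), 'position': array([ 0.5247, -0.1378,  0.1489]), 'force': array([ 6.773 ,  1.9965, -2.7783]), 'ft_torque': array([ 0.4994, -1.4027, -0.041 ]), 'joint_positions': array([ 0.1282,  0.4615,  0.1243,  1.8421, -0.0762,  0.8386,  1.3534]), 'grip_width': np.float64(0.041)} yaw 150.91
side [[56.7, -5.0, 17.54, 17.14], [55.9, -5.2, 17.32, 16.97]]
wrist [[137.0, 9.4, 39.85, 35.44], [136.9, 9.3, 39.82, 35.44]]
```

View pics/crop4.png

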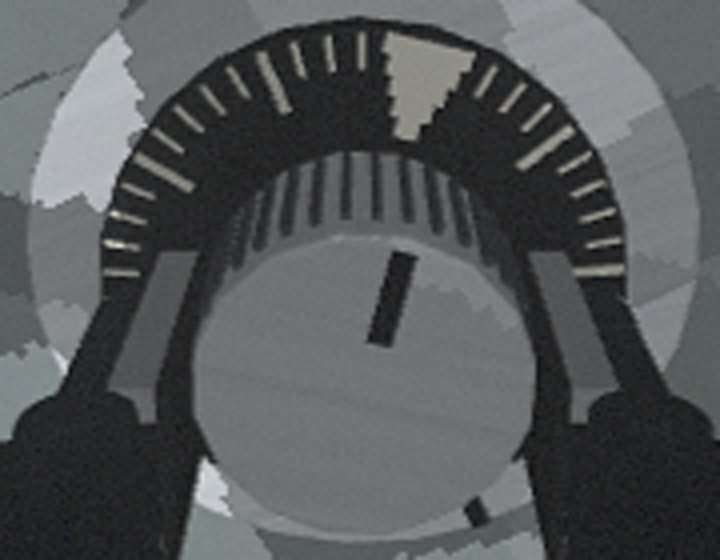

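The crop shows the wedge at about (425,85) in clean view; the reading is about 39.9, which is good. Now right to 18.

drive_tool(
  steps=[
    [[0, 0, 0], [0, 0, 3], -1],
    [[0, 0, 0], [0, 0, 5], -1],
    [[0, 0, 0], [0, 0, 5], -1],
    [[0, 0, 0], [0, 0, 5], -1],
    [[0, 0, 0], [0, 0, 5], -1],
    [[0, 0, 0], [0, 0, 5], -1],
    [[0, 0, 0], [0, 0, 5], -1],
    [[0, 0, 0], [0, 0, 5], -1],
    [[0, 0, 0], [0, 0, 5], -1],
    [[0, 0, 0], [0, 0, 5], -1],
    [[0, 0, 0], [0, 0, 5], -1],
    [[0, 0, 0], [0, 0, 5], -1],
    [[0, 0, 0], [0, 0, 5], -1],
    [[0, 0, 0], [0, 0, 5], -1],
    [[0, 0, 0], [0, 0, 4], -1],
    [[0, 0, 0], [0, 0, 3], -1],
    [[0, 0, 0], [0, 0, 0], -1],
    [[0, 0, 0], [0, 0, 0], -1],
    [[0, 0, 0], [0, 0, 0], -1],
  ],
)

```text
clock: 11.75
position: [0.5226, -0.1388, 0.1489]
ee_rot: [3.141, -0.0, 1.324]
force: [1.5, -0.1, 2.5]
grip_width: 0.0408
grasp_force: 41.3
```

```bash
python3 s.py 5
```

```text
{'clock': np.float64(11.75), 'position': array([ 0.5226, -0.1388,  0.1489]), 'force': array([ 1.4778, -0.0672,  2.5359]), 'ft_torque': array([ 0.0096, -0.3124,  0.0543]), 'joint_positions': array([-0.1157,  0.5025,  0.4992,  1.8468, -0.3069,  0.8684,  0.2855]), 'grip_width': np.float64(0.0408)} yaw 75.88
side [[58.4, -5.6, 18.01, 17.78], [57.6, -5.8, 17.79, 17.61]]
wrist [[62.5, -7.0, 19.15, 19.31], [61.5, -7.1, 18.87, 19.06]]
```

drive_tool(
  steps=[
    [[0, 0, 0], [0, 0, 2], -1],
    [[0, 0, 0], [0, 0, 1.6], -1],
    [[0, 0, 0], [0, 0, 0], -1],
    [[0, 0, 0], [0, 0, 0], -1],
    [[0, 0, 0], [0, 0, 0], -1],
  ],
)

```text
clock: 12.48
position: [0.5225, -0.1387, 0.1489]
ee_rot: [3.141, -0.0, 1.261]
force: [1.5, 0.0, 3.1]
grip_width: 0.041
grasp_force: 41.3
```

```bash
python3 s.py 6
```

```text
{'clock': np.float64(12.475), 'position': array([ 0.5225, -0.1387,  0.1489]), 'force': array([1.5135, 0.0413, 3.0504]), 'ft_torque': array([ 0.0912, -0.3783, -0.0031]), 'joint_positions': array([-0.1272,  0.5058,  0.5178,  1.8471, -0.3189,  0.8713,  0.2345]), 'grip_width': np.float64(0.041)} yaw 72.24
side [[58.9, -5.3, 18.15, 17.83], [58.0, -5.5, 17.9, 17.64]]
wrist [[58.7, -6.9, 18.1, 18.22], [57.7, -7.0, 17.82, 17.97]]
```

View pics/crop6.png

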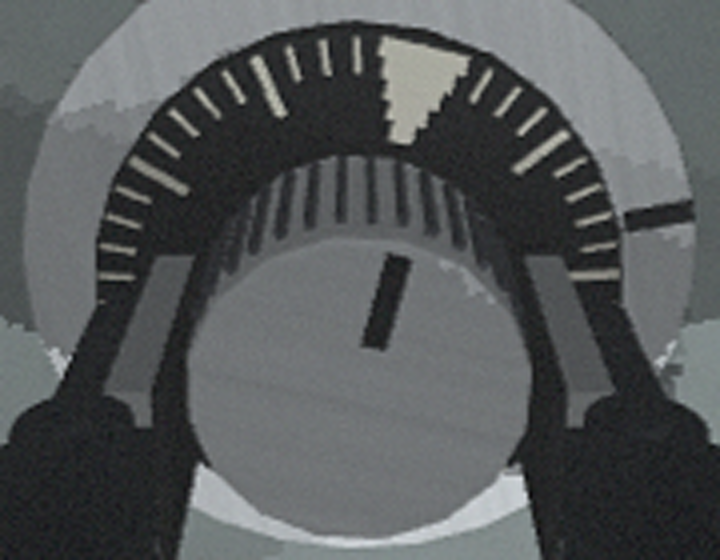

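The index lines up with the 18 tick, between the long 10 and 20 ticks. Now left, reading the torque while moving.

drive_tool(
  steps=[
    [[0, 0, 0], [0, 0, -2], -1],
    [[0, 0, 0], [0, 0, -3], -1],
    [[0, 0, 0], [0, 0, -3], -1],
    [[0, 0, 0], [0, 0, -3], -1],
    [[0, 0, 0], [0, 0, -3], -1],
    [[0, 0, 0], [0, 0, -2], -1],
    [[0, 0, 0], [0, 0, -2], -1],
  ],
)

```text
clock: 13.45
position: [0.523, -0.1388, 0.1489]
ee_rot: [3.14, 0.0, 1.577]
force: [4.8, -0.3, 0.7]
grip_width: 0.0407
grasp_force: 41.3
```

```bash
cat > t.py <<'E'
from h import *
o=monitor.observe(); print(o["clock"],"yaw %.2f Tz %.3f q7 %.3f"%(np.degrees(o["ee_rot"][2]),o["ft_torque"][2],o["joint_torque"][6]),o["ft_torque"].round(3),o["force"].round(1),o["position"].round(4),o["grip_width"].round(4))
E
python3 t.py
```

```text
Traceback (most recent call last):
  File "t.py", line 2, in <module>
    o=monitor.observe(); print(o["clock"],"yaw %.2f Tz %.3f q7 %.3f"%(np.degrees(o["ee_rot"][2]),o["ft_torque"][2],o["joint_torque"][6]),o["ft_torque"].round(3),o["force"].round(1),o["position"].round(4),o["grip_width"].round(4))
                                                                                                                                                                                                            ^^^^^^^^^^^^^^^^^^^^^
AttributeError: 'float' object has no attribute 'round'
```

drive_tool(
  steps=[
    [[0, 0, 0], [0, 0, -2], -1],
    [[0, 0, 0], [0, 0, -3], -1],
    [[0, 0, 0], [0, 0, -3], -1],
    [[0, 0, 0], [0, 0, -2], -1],
    [[0, 0, 0], [0, 0, -2], -1],
  ],
)

```text
clock: 14.08
position: [0.5234, -0.1388, 0.1489]
ee_rot: [3.14, 0.001, 1.787]
force: [5.6, -0.2, -0.5]
grip_width: 0.0405
grasp_force: 41.1
```

```bash
python3 t.py
```

```text
Traceback (most recent call last):
  File "t.py", line 2, in <module>
    o=monitor.observe(); print(o["clock"],"yaw %.2f Tz %.3f q7 %.3f"%(np.degrees(o["ee_rot"][2]),o["ft_torque"][2],o["joint_torque"][6]),o["ft_torque"].round(3),o["force"].round(1),o["position"].round(4),o["grip_width"].round(4))
                                                                                                                                                                                                            ^^^^^^^^^^^^^^^^^^^^^
AttributeError: 'float' object has no attribute 'round'
```

drive_tool(
  steps=[
    [[0, 0, 0], [0, 0, -2], -1],
    [[0, 0, 0], [0, 0, -3], -1],
    [[0, 0, 0], [0, 0, -3], -1],
    [[0, 0, 0], [0, 0, -2], -1],
    [[0, 0, 0], [0, 0, -2], -1],
  ],
)

```text
clock: 14.7
position: [0.5238, -0.1386, 0.1489]
ee_rot: [3.139, 0.001, 1.996]
force: [7.3, 0.3, -1.1]
grip_width: 0.0414
grasp_force: 41.0
```

```bash
python3 t.py
```

```text
Traceback (most recent call last):
  File "t.py", line 2, in <module>
    o=monitor.observe(); print(o["clock"],"yaw %.2f Tz %.3f q7 %.3f"%(np.degrees(o["ee_rot"][2]),o["ft_torque"][2],o["joint_torque"][6]),o["ft_torque"].round(3),o["force"].round(1),o["position"].round(4),o["grip_width"].round(4))
                                                                                                                                                                                                            ^^^^^^^^^^^^^^^^^^^^^
AttributeError: 'float' object has no attribute 'round'
```

```bash
sed -i 's/,o\["grip_width"\].round(4)//' t.py; python3 t.py
```

```text
14.7 yaw 114.38 Tz -0.175 q7 -0.185 [ 0.061 -1.549 -0.175] [ 7.3  0.3 -1.1] [ 0.5238 -0.1386  0.1489]
```

drive_tool(
  steps=[
    [[0, 0, 0], [0, 0, -1], -1],
    [[0, 0, 0], [0, 0, -1], -1],
    [[0, 0, 0], [0, 0, -1], -1],
  ],
)

```text
clock: 15.08
position: [0.5239, -0.1386, 0.1489]
ee_rot: [3.139, 0.002, 2.048]
force: [7.8, 0.5, -2.0]
grip_width: 0.0406
grasp_force: 41.0
```

```bash
python3 t.py
```

```text
15.075 yaw 117.34 Tz -0.201 q7 0.022 [ 0.142 -1.565 -0.201] [ 7.8  0.5 -2. ] [ 0.5239 -0.1386  0.1489]
```

drive_tool(
  steps=[
    [[0, 0, 0], [0, 0, 0], -1],
    [[0, 0, 0], [0, 0, 0], -1],
  ],
)

```text
clock: 15.32
position: [0.5239, -0.1386, 0.1489]
ee_rot: [3.139, 0.002, 2.048]
force: [7.8, 0.8, -1.3]
grip_width: 0.0407
grasp_force: 41.0
```

```bash
python3 t.py; python3 s.py 7
```

```text
15.325 yaw 117.33 Tz -0.032 q7 0.062 [ 0.084 -1.582 -0.032] [ 7.8  0.8 -1.3] [ 0.5239 -0.1386  0.1489]
{'clock': np.float64(15.325), 'position': array([ 0.5239, -0.1386,  0.1489]), 'force': array([ 7.8288,  0.774 , -1.3071]), 'ft_torque': array([ 0.0845, -1.5825, -0.0325]), 'joint_positions': array([ 0.0182,  0.4737,  0.29  ,  1.8441, -0.1755,  0.8459,  0.8716]), 'grip_width': np.float64(0.0407)} yaw 117.33
side [[57.6, -4.8, 17.79, 17.33], [56.7, -5.0, 17.54, 17.14]]
wrist [[103.2, -25.0, 30.46, 35.61], [102.3, -24.7, 30.21, 35.28]]
```

drive_tool(
  squeeze=24,
  steps=[
    [[0, 0, 0], [0, 0, 0], -1],
    [[0, 0, 0], [0, 0, 0], -1],
    [[0, 0, 0], [0, 0, -1], -1],
    [[0, 0, 0], [0, 0, -1], -1],
  ],
)

```text
clock: 15.92
position: [0.524, -0.1386, 0.1489]
ee_rot: [3.139, 0.002, 2.083]
force: [8.1, 0.6, -2.4]
grip_width: 0.0407
grasp_force: 41.0
```

```bash
python3 t.py
```

```text
15.925 yaw 119.34 Tz -0.220 q7 0.019 [ 0.153 -1.637 -0.22 ] [ 8.1  0.6 -2.4] [ 0.524  -0.1386  0.1489]
```

drive_tool(
  steps=[
    [[0, 0, 0], [0, 0, -1], -1],
    [[0, 0, 0], [0, 0, -1], -1],
  ],
)

```text
clock: 16.18
position: [0.524, -0.1385, 0.1489]
ee_rot: [3.139, 0.002, 2.118]
force: [7.8, -0.2, -0.6]
grip_width: 0.0407
grasp_force: 41.0
```

```bash
python3 t.py
```

```text
16.175 yaw 121.34 Tz -0.248 q7 0.055 [ 0.08  -1.659 -0.248] [ 7.8 -0.2 -0.6] [ 0.524  -0.1385  0.1489]
```

drive_tool(
  steps=[
    [[0, 0, 0], [0, 0, -1], -1],
    [[0, 0, 0], [0, 0, -1], -1],
  ],
)

```text
clock: 16.42
position: [0.524, -0.1385, 0.1489]
ee_rot: [3.139, 0.002, 2.153]
force: [8.7, 0.9, -1.3]
grip_width: 0.0407
grasp_force: 40.9
```

```bash
python3 s.py 8
```

```text
{'clock': np.float64(16.425), 'position': array([ 0.524 , -0.1385,  0.1489]), 'force': array([ 8.7208,  0.916 , -1.2718]), 'ft_torque': array([ 0.1629, -1.7485, -0.2748]), 'joint_positions': array([ 0.038 ,  0.4709,  0.2599,  1.8437, -0.1574,  0.8439,  0.9575]), 'grip_width': np.float64(0.0407)} yaw 123.35
side [[59.3, -4.9, 18.26, 17.83], [58.3, -5.1, 17.99, 17.61]]
wrist [[109.7, -18.8, 32.26, 35.69], [108.9, -18.5, 32.04, 35.39]]
```

drive_tool(
  steps=[
    [[0, 0, 0], [0, 0, -1], -1],
    [[0, 0, 0], [0, 0, -1], -1],
  ],
)

```text
clock: 16.77
position: [0.5241, -0.1384, 0.1489]
ee_rot: [3.139, 0.002, 2.188]
force: [8.6, 1.1, -1.3]
grip_width: 0.0409
grasp_force: 40.9
```

```bash
python3 t.py
```

```text
16.775 yaw 125.35 Tz -0.308 q7 0.080 [ 0.192 -1.775 -0.308] [ 8.6  1.1 -1.3] [ 0.5241 -0.1384  0.1489]
```

drive_tool(
  steps=[
    [[0, 0, 0], [0, 0, -1], -1],
    [[0, 0, 0], [0, 0, -1], -1],
  ],
)

```text
clock: 17.02
position: [0.5242, -0.1384, 0.1489]
ee_rot: [3.139, 0.002, 2.223]
force: [9.2, 1.3, -1.8]
grip_width: 0.041
grasp_force: 40.9
```

```bash
python3 s.py 9
```

```text
{'clock': np.float64(17.025), 'position': array([ 0.5242, -0.1384,  0.1489]), 'force': array([ 9.2082,  1.2849, -1.779 ]), 'ft_torque': array([ 0.2505, -1.8065, -0.2087]), 'joint_positions': array([ 0.0512,  0.4691,  0.2401,  1.8435, -0.1453,  0.8427,  1.0148]), 'grip_width': np.float64(0.041)} yaw 127.35
side [[55.9, -4.9, 17.32, 16.89], [55.0, -5.1, 17.07, 16.69]]
wrist [[113.8, 4.7, 33.4, 30.31], [113.3, -14.5, 33.26, 35.5]]
```

drive_tool(
  steps=[
    [[0, 0, 0], [0, 0, -1], -1],
    [[0, 0, 0], [0, 0, -1], -1],
  ],
)

```text
clock: 17.38
position: [0.5242, -0.1384, 0.1489]
ee_rot: [3.139, 0.002, 2.257]
force: [8.5, 0.9, -2.5]
grip_width: 0.041
grasp_force: 40.9
```

```bash
python3 t.py
```

```text
17.375 yaw 129.34 Tz -0.257 q7 0.080 [ 0.189 -1.826 -0.257] [ 8.5  0.9 -2.5] [ 0.5242 -0.1384  0.1489]
```

drive_tool(
  steps=[
    [[0, 0, 0], [0, 0, -1], -1],
    [[0, 0, 0], [0, 0, -1], -1],
  ],
)

```text
clock: 17.62
position: [0.5243, -0.1383, 0.1489]
ee_rot: [3.139, 0.002, 2.293]
force: [9.1, 1.8, -2.4]
grip_width: 0.0408
grasp_force: 40.9
```

```bash
python3 t.py
```

```text
17.625 yaw 131.35 Tz -0.274 q7 0.083 [ 0.188 -1.847 -0.274] [ 9.1  1.8 -2.4] [ 0.5243 -0.1383  0.1489]
```

drive_tool(
  steps=[
    [[0, 0, 0], [0, 0, -1], -1],
    [[0, 0, 0], [0, 0, -1], -1],
  ],
)

```text
clock: 17.88
position: [0.5243, -0.1383, 0.1489]
ee_rot: [3.139, 0.002, 2.328]
force: [8.5, 0.9, -2.7]
grip_width: 0.0404
grasp_force: 40.9
```

```bash
python3 s.py 10
```

```text
{'clock': np.float64(17.875), 'position': array([ 0.5243, -0.1383,  0.1489]), 'force': array([ 8.4999,  0.9328, -2.7082]), 'ft_torque': array([ 0.1945, -1.8332, -0.267 ]), 'joint_positions': array([ 0.071 ,  0.4668,  0.2102,  1.8431, -0.1273,  0.8413,  1.1007]), 'grip_width': np.float64(0.0404)} yaw 133.36
side [[57.0, -4.9, 17.62, 17.19], [56.1, -5.1, 17.38, 17.0]]
wrist [[119.6, -8.5, 35.01, 35.58], [118.9, -8.4, 34.82, 35.36]]
```

drive_tool(
  steps=[
    [[0, 0, 0], [0, 0, -1], -1],
    [[0, 0, 0], [0, 0, -1], -1],
  ],
)

```text
clock: 18.23
position: [0.5244, -0.1382, 0.1489]
ee_rot: [3.139, 0.003, 2.362]
force: [8.6, 1.0, -2.1]
grip_width: 0.0405
grasp_force: 40.9
```

```bash
python3 t.py
```

```text
18.225 yaw 135.36 Tz -0.286 q7 0.080 [ 0.25  -1.929 -0.286] [ 8.6  1.  -2.1] [ 0.5244 -0.1382  0.1489]
```

drive_tool(
  steps=[
    [[0, 0, 0], [0, 0, -1], -1],
    [[0, 0, 0], [0, 0, -1], -1],
  ],
)

```text
clock: 18.48
position: [0.5244, -0.1382, 0.1489]
ee_rot: [3.139, 0.003, 2.397]
force: [9.2, 1.3, -1.8]
grip_width: 0.041
grasp_force: 40.9
```

```bash
python3 t.py
```

```text
18.475 yaw 137.36 Tz -0.198 q7 0.083 [ 0.288 -1.916 -0.198] [ 9.2  1.3 -1.8] [ 0.5244 -0.1382  0.1489]
```

drive_tool(
  steps=[
    [[0, 0, 0], [0, 0, -1], -1],
    [[0, 0, 0], [0, 0, -1], -1],
  ],
)

```text
clock: 18.73
position: [0.5245, -0.1382, 0.1489]
ee_rot: [3.139, 0.003, 2.432]
force: [9.1, 2.1, -1.6]
grip_width: 0.0408
grasp_force: 40.9
```

```bash
python3 s.py 11
```

```text
{'clock': np.float64(18.725), 'position': array([ 0.5245, -0.1382,  0.1489]), 'force': array([ 9.0679,  2.0531, -1.6115]), 'ft_torque': array([ 0.3882, -1.9477, -0.2459]), 'joint_positions': array([ 0.0908,  0.4647,  0.1804,  1.8428, -0.1094,  0.8401,  1.1869]), 'grip_width': np.float64(0.0408)} yaw 139.36
side [[56.9, -4.9, 17.6, 17.17], [56.0, -5.1, 17.35, 16.97]]
wrist [[125.5, 5.8, 36.65, 33.25], [125.0, 4.9, 36.51, 33.36]]
```

drive_tool(
  steps=[
    [[0, 0, 0], [0, 0, -1], -1],
    [[0, 0, 0], [0, 0, -1], -1],
  ],
)

```text
clock: 19.08
position: [0.5245, -0.1381, 0.1489]
ee_rot: [3.139, 0.003, 2.467]
force: [9.1, 1.5, -1.9]
grip_width: 0.0407
grasp_force: 40.9
```

```bash
python3 t.py
```

```text
19.075 yaw 141.36 Tz -0.322 q7 0.135 [ 0.346 -1.913 -0.322] [ 9.1  1.5 -1.9] [ 0.5245 -0.1381  0.1489]
```

drive_tool(
  steps=[
    [[0, 0, 0], [0, 0, -1], -1],
  ],
)

```text
clock: 19.2
position: [0.5245, -0.1381, 0.1489]
ee_rot: [3.139, 0.003, 2.485]
force: [9.3, 2.3, -2.5]
grip_width: 0.0407
grasp_force: 40.9
```

```bash
python3 t.py
```

```text
19.2 yaw 142.35 Tz -0.426 q7 0.237 [ 0.382 -1.947 -0.426] [ 9.3  2.3 -2.5] [ 0.5245 -0.1381  0.1489]
```

drive_tool(
  steps=[
    [[0, 0, 0], [0, 0, -0.5], -1],
  ],
)

```text
clock: 19.32
position: [0.5245, -0.1381, 0.1489]
ee_rot: [3.139, 0.003, 2.493]
force: [9.9, 1.7, -2.1]
grip_width: 0.0408
grasp_force: 40.9
```

```bash
python3 s.py 12; python3 t.py
```

```text
{'clock': np.float64(19.325), 'position': array([ 0.5245, -0.1381,  0.1489]), 'force': array([ 9.8646,  1.6794, -2.1041]), 'ft_torque': array([ 0.3285, -1.9757, -0.4499]), 'joint_positions': array([ 0.1024,  0.4636,  0.1631,  1.8426, -0.0993,  0.8396,  1.2368]), 'grip_width': np.float64(0.0408)} yaw 142.83
side [[56.9, -4.9, 17.6, 17.17], [56.0, -5.1, 17.35, 16.97]]
wrist [[128.9, 1.0, 37.6, 35.53], [128.5, 1.0, 37.49, 35.42]]
19.425 yaw 142.83 Tz -0.320 q7 0.438 [ 0.302 -1.989 -0.32 ] [ 9.   1.9 -2.9] [ 0.5245 -0.1381  0.1489]
```

Torque rose clearly and turning stalled at 37.5, so that is the hard stop. Releasing, rising and checking.

drive_tool(
  steps=[
    [[0, 0, 0], [0, 0, 0], 1],
    [[0, 0, 0], [0, 0, 0], 1],
    [[0, 0, 0], [0, 0, 0], 1],
    [[0, 0, 0], [0, 0, 0], 1],
    [[0, 0, 0], [0, 0, 0], 1],
    [[0, 0, -0.01], [0, 0, 0], 1],
    [[0, 0, -0.025], [0, 0, 0], 1],
    [[0, 0, -0.04], [0, 0, 0], 1],
    [[0, 0, -0.04], [0, 0, 0], 1],
    [[0, 0, -0.035], [0, 0, 0], 1],
    [[0, 0, 0], [0, 0, 8], 1],
    [[0, 0, 0], [0, 0, 8], 1],
    [[0, 0, 0], [0, 0, 8], 1],
    [[0, 0, 0], [0, 0, 8], 1],
    [[0, 0, 0], [0, 0, 8], 1],
    [[0, 0, 0], [0, 0, 8], 1],
    [[0, 0, 0], [0, 0, 8], 1],
    [[0, 0, 0], [0, 0, 3], 1],
    [[0, 0, 0], [0, 0, 0], 1],
    [[0, 0, 0], [0, 0, 0], 1],
  ],
)

```text
clock: 21.92
position: [0.5223, -0.1387, 0.2992]
ee_rot: [3.141, -0.0, 1.463]
force: [0.1, 0.3, 0.9]
grip_width: 0.0855
grasp_force: 0.0
```

```bash
python3 s.py 13; python3 - <<'E'
from h import *
o=monitor.observe(); y=o["ee_rot"][2]; c=cam("wrist"); 
H=np.array([.4837,.0266,.176]); d=H-o["position"]; tx=np.array([np.cos(y),np.sin(y)]); ty=np.array([np.sin(y),-np.cos(y)])
print("tool shift",(d[:2]@tx).round(4),(d[:2]@ty).round(4),(-d[2]).round(4),"rot",np.degrees(y)-83.55)
E
```

```text
{'clock': np.float64(21.925), 'position': array([ 0.5223, -0.1387,  0.2992]), 'force': array([0.0722, 0.2733, 0.9288]), 'ft_torque': array([ 0.0391,  0.0147, -0.0459]), 'joint_positions': array([-0.0724,  0.3426,  0.4132,  1.6126, -0.1445,  1.2164,  0.2616]), 'grip_width': np.float64(0.0855)} yaw 83.81
side [[110.6, -5.0, 32.51, 32.11], [110.0, -5.2, 32.35, 32.0]]
wrist [[127.3, -6.7, 37.15, 37.22], [127.0, -6.9, 37.07, 37.19]]
tool shift 0.1602 -0.0563 0.123 rot 0.23166853372700302
```

drive_tool(
  squeeze=40,
  steps=[
    [[0.02, -0.007, 0], [0, 0, 0], 1],
    [[0.04, -0.014, 0], [0, 0, 0], 1],
    [[0.04, -0.014, 0], [0, 0, 0], 1],
    [[0.04, -0.014, 0], [0, 0, 0], 1],
    [[0.02, -0.007, 0.01], [0, 0, 0], 1],
    [[0, 0, 0.03], [0, 0, 0], 1],
    [[0, 0, 0.03], [0, 0, 0], 1],
    [[0, 0, 0.03], [0, 0, 0], 1],
    [[0, 0, 0.025], [0, 0, 0], 1],
    [[0, 0, 0.013], [0, 0, 0], 1],
    [[0, 0, 0], [0, 0, 0], 1],
    [[0, 0, 0], [0, 0, 0], 1],
  ],
)

```text
clock: 23.52
position: [0.4848, 0.0264, 0.1616]
ee_rot: [3.14, -0.0, 1.461]
force: [0.2, 0.1, -0.1]
grip_width: 0.0854
grasp_force: 0.0
```

```bash
python3 t.py; python3 - <<'E'
from h import *
c,im=snap("wrist","w14.png"); print(proj(c,[.4837,.0266,.176]))
E
```

```text
23.525 yaw 83.74 Tz -0.002 q7 0.005 [ 0.026 -0.002 -0.002] [ 0.2  0.1 -0.1] [0.4848 0.0264 0.1616]
[253.8351376  252.25914014]
```

View pics/w14.png

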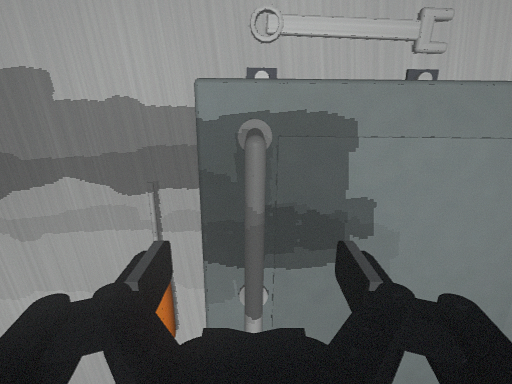

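The bar (column 255) runs midway between the fingers (165 and 347). Closing on it, then a gentle 3 mm test lift.

drive_tool(
  steps=[
    [[0, 0, 0.004], [0, 0, 0], 1],
    [[0, 0, 0], [0, 0, 0], -1],
    [[0, 0, 0], [0, 0, 0], -1],
    [[0, 0, 0], [0, 0, 0], -1],
    [[0, 0, 0], [0, 0, 0], -1],
    [[0, 0, 0], [0, 0, 0], -1],
    [[0, 0, 0], [0, 0, 0], -1],
    [[0, 0, 0], [0, 0, 0], -1],
    [[0, 0, 0], [0, 0, 0], -1],
    [[0, 0, 0], [0, 0, 0], -1],
    [[0, 0, 0], [0, 0, 0], -1],
  ],
)

```text
clock: 24.95
position: [0.485, 0.0264, 0.157]
ee_rot: [3.14, -0.0, 1.461]
force: [5.9, -0.5, -1.9]
grip_width: 0.0088
grasp_force: 38.9
```

drive_tool(
  steps=[
    [[0, 0, -0.001], [0, 0, 0], -1],
    [[0, 0.0002, -0.001], [0, 0, 0], -1],
    [[0, 0, 0], [0, 0, 0], -1],
  ],
)

```text
clock: 25.32
position: [0.4852, 0.0263, 0.1581]
ee_rot: [3.141, 0.001, 1.461]
force: [8.7, -1.3, -13.1]
grip_width: 0.0086
grasp_force: 38.8
```

```bash
python3 t.py; python3 - <<'E'
import numpy as np
# tool-frame steps: lid angle th, tool tilt a = 20/58*th about tool x (tool y=box x, z down); shift of TCP so that bar stays 19mm behind TCP
r=np.hypot(.207,.05); p0=np.arctan2(.05,-.207); n=20; th=np.radians(np.linspace(0,58,n+1)); al=th*20/58
B=np.c_[r*np.cos(p0-th),r*np.sin(p0-th)]       # box x, z
zt=np.c_[-np.sin(al),-np.cos(al)]; yt=np.c_[np.cos(al),-np.sin(al)]
T=B+.019*zt
for i in range(n):
    d=T[i+1]-T[i]; print([0,round(d@yt[i],4),round(d@zt[i],4)])
E
```

```text
25.325 yaw 83.73 Tz -0.105 q7 0.079 [-0.138 -1.746 -0.105] [  8.7  -1.3 -13.1] [0.4852 0.0263 0.1581]
[0, np.float64(0.0025), np.float64(-0.0104)]
[0, np.float64(0.0028), np.float64(-0.0103)]
[0, np.float64(0.0031), np.float64(-0.0102)]
[0, np.float64(0.0035), np.float64(-0.0101)]
[0, np.float64(0.0038), np.float64(-0.01)]
[0, np.float64(0.0041), np.float64(-0.0098)]
[0, np.float64(0.0045), np.float64(-0.0097)]
[0, np.float64(0.0048), np.float64(-0.0095)]
[0, np.float64(0.0051), np.float64(-0.0093)]
[0, np.float64(0.0054), np.float64(-0.0091)]
[0, np.float64(0.0057), np.float64(-0.0089)]
[0, np.float64(0.006), np.float64(-0.0087)]
[0, np.float64(0.0063), np.float64(-0.0085)]
[0, np.float64(0.0066), np.float64(-0.0083)]
[0, np.float64(0.0068), np.float64(-0.0081)]
[0, np.float64(0.0071), np.float64(-0.0078)]
[0, np.float64(0.0073), np.float64(-0.0076)]
[0, np.float64(0.0076), np.float64(-0.0073)]
[0, np.float64(0.0078), np.float64(-0.007)]
[0, np.float64(0.0081), np.float64(-0.0068)]
```

drive_tool(
  steps=[
    [[0, 0.0002, -0.0008], [0, 0, 0], -1],
    [[0, 0, 0], [0, 0, 0], -1],
  ],
)

```text
clock: 25.58
position: [0.4854, 0.0263, 0.1588]
ee_rot: [3.141, 0.001, 1.461]
force: [8.9, -0.1, -12.8]
grip_width: 0.0082
grasp_force: 38.8
```

```bash
python3 t.py
```

```text
25.575 yaw 83.74 Tz -0.038 q7 0.081 [-0.097 -1.752 -0.038] [  8.9  -0.1 -12.8] [0.4854 0.0263 0.1588]
```

drive_tool(
  steps=[
    [[0, 0.0002, -0.001], [0, 0, 0], -1],
    [[0, 0, 0], [0, 0, 0], -1],
  ],
)

```text
clock: 25.82
position: [0.4856, 0.0262, 0.1597]
ee_rot: [3.141, 0.001, 1.461]
force: [9.3, -0.8, -13.8]
grip_width: 0.0083
grasp_force: 38.8
```

drive_tool(
  steps=[
    [[0, 0.0002, -0.0007], [0, 0, 0], -1],
    [[0, 0, 0], [0, 0, 0], -1],
  ],
)

```text
clock: 26.08
position: [0.4857, 0.0263, 0.1604]
ee_rot: [3.141, 0.001, 1.462]
force: [8.6, -0.8, -14.2]
grip_width: 0.0086
grasp_force: 38.8
```

```bash
python3 t.py
```

```text
26.075 yaw 83.74 Tz -0.088 q7 0.081 [-0.143 -1.802 -0.088] [  8.6  -0.8 -14.2] [0.4857 0.0263 0.1604]
```

The lid has lifted past the bolt's play at a steady 14 N, so it is unlocked. Swinging it open.

drive_tool(
  steps=[
    [[0, 0.0018, -0.005], [0.5, 0, 0], -1],
    [[0, 0.003, -0.0103], [1, 0, 0], -1],
    [[0, 0.0031, -0.0102], [1, 0, 0], -1],
    [[0, 0.0035, -0.0101], [1, 0, 0], -1],
    [[0, 0.0038, -0.01], [1, 0, 0], -1],
    [[0, 0.0041, -0.0098], [1, 0, 0], -1],
    [[0, 0.0045, -0.0097], [1, 0, 0], -1],
    [[0, 0.0048, -0.0095], [1, 0, 0], -1],
  ],
)

```text
clock: 27.08
position: [0.5156, 0.0227, 0.2316]
ee_rot: [-3.004, 0.002, 1.461]
force: [3.6, -1.2, -17.8]
grip_width: 0.0083
grasp_force: 38.7
```

```bash
python3 t.py
```

```text
27.075 yaw 83.73 Tz -0.087 q7 0.044 [-0.312 -1.198 -0.087] [  3.6  -1.2 -17.8] [0.5156 0.0227 0.2316]
```

drive_tool(
  steps=[
    [[0, 0.0051, -0.0093], [1, 0, 0], -1],
    [[0, 0.0054, -0.0091], [1, 0, 0], -1],
    [[0, 0.0057, -0.0089], [1, 0, 0], -1],
    [[0, 0.006, -0.0087], [1, 0, 0], -1],
    [[0, 0.0063, -0.0085], [1, 0, 0], -1],
    [[0, 0.0066, -0.0083], [1, 0, 0], -1],
    [[0, 0, 0], [0, 0, 0], -1],
  ],
)

```text
clock: 27.95
position: [0.5575, 0.0177, 0.2783]
ee_rot: [-2.896, 0.001, 1.461]
force: [-7.2, -1.2, -2.8]
grip_width: 0.0085
grasp_force: 39.9
```

```bash
python3 t.py
```

```text
27.95 yaw 83.70 Tz -0.011 q7 0.080 [-0.224  1.063 -0.011] [-7.2 -1.2 -2.8] [0.5575 0.0177 0.2783]
```

drive_tool(
  steps=[
    [[0, 0.0068, -0.0081], [1, 0, 0], -1],
    [[0, 0.0071, -0.0078], [1, 0, 0], -1],
    [[0, 0.0073, -0.0076], [1, 0, 0], -1],
    [[0, 0.0076, -0.0073], [1, 0, 0], -1],
    [[0, 0.0078, -0.007], [1, 0, 0], -1],
    [[0, 0.0081, -0.0068], [1, 0, 0], -1],
    [[0, 0.0083, -0.0065], [1, 0, 0], -1],
    [[0, 0, 0], [0, 0, 0], -1],
    [[0, 0, 0], [0, 0, 0], -1],
  ],
)

```text
clock: 29.08
position: [0.6224, 0.0101, 0.3145]
ee_rot: [-2.776, 0.002, 1.46]
force: [-9.0, -2.4, 6.3]
grip_width: 0.0081
grasp_force: 41.0
```

```bash
python3 t.py; python3 - <<'E'
from h import *
o=monitor.observe(); R=cv2.Rodrigues(np.zeros(3))[0]
from scipy.spatial.transform import Rotation as Ro
z=Ro.from_euler('xyz',o["ee_rot"]).as_matrix()[:,2]; b=o["position"]-.019*z
u=np.array([np.cos(np.radians(-6.45)),np.sin(np.radians(-6.45))]); hx=np.array([.5607,-.0683])+.12*u
dx=(b[:2]-hx)@u; dz=b[2]-.126; print("bar rel hinge",dx,dz,np.hypot(dx,dz),"angle",166.4-np.degrees(np.arctan2(dz,dx)))
E
```

```text
29.075 yaw 83.67 Tz 0.151 q7 0.049 [-0.362  2.017  0.151] [-9.  -2.4  6.3] [0.6224 0.0101 0.3145]
bar rel hinge -0.06068210097243409 0.20621674293759262 0.2149596763260911 angle 60.00275821889818
```

Lid is at 60°. I'll open only slightly, since the lid is close to the rear finger, and withdraw.

drive_tool(
  steps=[
    [[0, 0, 0], [0, 0, 0], -0.5],
    [[0, 0, 0], [0, 0, 0], -0.5],
    [[0, 0, 0], [0, 0, 0], -0.5],
    [[0, 0, 0], [0, 0, 0], -0.5],
  ],
)

```text
clock: 29.58
position: [0.6256, 0.0111, 0.3134]
ee_rot: [-2.784, -0.0, 1.462]
force: [0.3, -0.5, 0.0]
grip_width: 0.0213
grasp_force: 0.0
```

```bash
python3 t.py; python3 -c "
from h import *
c,im=snap('side','side15.png');cv2.imwrite('pics/c15.png',cv2.resize(im[60:300,130:390],None,fx=2.4,fy=2.4)[:,:,::-1])"
```

```text
29.575 yaw 83.75 Tz -0.029 q7 0.000 [-0.046 -0.363 -0.029] [ 0.3 -0.5  0. ] [0.6256 0.0111 0.3134]
```

View pics/c15.png

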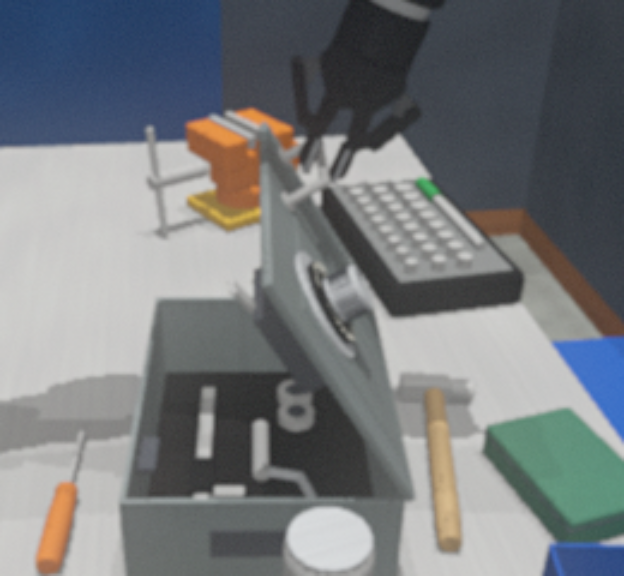

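The lid stands open at about 60°, with the fingers free around the bar at (315,185). Withdrawing along the tool axis.

drive_tool(
  steps=[
    [[0, 0, -0.005], [0, 0, 0], -0.5],
    [[0, 0, -0.01], [0, 0, 0], -0.5],
    [[0, 0, -0.015], [0, 0, 0], -0.5],
    [[0, 0, -0.02], [0, 0, 0], -0.5],
    [[0, 0, -0.03], [0, 0, 0], -0.5],
    [[0, 0, -0.03], [0, 0, 0], -0.5],
    [[0, 0, 0], [0, 0, 0], -0.5],
    [[0, 0, 0], [0, 0, 0], -0.5],
  ],
)

```text
clock: 30.62
position: [0.6359, 0.0076, 0.3825]
ee_rot: [-2.829, -0.005, 1.459]
force: [-0.6, -0.8, -0.8]
grip_width: 0.0215
grasp_force: 0.0
```

```bash
python3 t.py; python3 -c "
from h import *
c,im=snap('side','side16.png');b=snap('top','top16.png')[1]
cv2.imwrite('pics/c16.png',cv2.resize(np.hstack([im,b]),(800,300))[:,:,::-1])"
```

```text
30.625 yaw 83.61 Tz -0.029 q7 0.016 [-0.02  -0.324 -0.029] [-0.6 -0.8 -0.8] [0.6359 0.0076 0.3825]
```

View pics/c16.png

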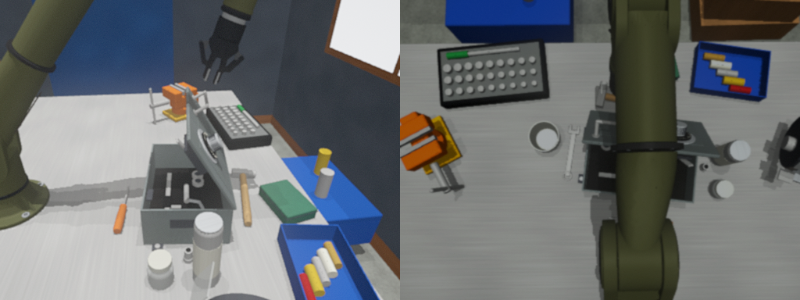

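The lid stays open, the gripper is clear and the bystanders are undisturbed, so I'm handing in.

```bash
python3 -c "
from h import *
print(job.job_done())"
```

```text
the job is handed in; nothing more can be done
None
```

The strongbox is unlocked (left to 40, right to 18, left to the stop at about 37), and its lid stands open by itself at about 60° with the gripper clear; the job was handed in at about 31 s.

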